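# Stack and seal the storage boxes on the vacuum sealer

### The job

Stack the storage set squarely in the pocket of the vacuum sealer: the deep base box first, then every shallow tray that is on the table, then the wooden lid on top. Roll the sealer's thumbwheel until its white line stands at the top, level with the black index lines; only after that slide the lock tab aside, press the button it was covering fully down, and slide the tab fully back over the button. Leave the set standing in the pocket and do not push or topple the glass jar that stands among the boxes.

Things in the scene. Friction and masses are not known exactly. Their poses are not given: they have to be found in the camera images.
- sealer: The vacuum sealer, fixed to the table: grey base plate 220 (x) x 310 (y) x 12 mm with a steel-walled pocket on its -y side and a white control box on its +y side. Origin: table level, about the middle of the plate; x points away from the robot at yaw 0, y to the robot's left. The control box carries the thumbwheel at its -x end and the button under its lock tab at its +x end.
- pocket (a point): Centre of the pocket's floor, 12 mm above the table. The pocket is 105 (sealer x) x 65 (sealer y) mm inside, its steel walls 8 mm thick and 20 mm high (top 32 mm above the table): 2.5 mm play on each side of a box.
- base_box: The deep base box, white stoneware: open-topped hull 100 (x) x 60 (y) x 55 mm, walls and floor 5 mm, on a foot 86 x 46 x 6 mm; 61 mm tall in all. Origin: centre of the foot's underside. About 280 g. In the pocket its foot stands on the pocket floor, its rim then 73 mm above the table. Its mouth is 90 x 50 mm, so a foot above has 2 mm play on each side.
- tray1: Stackable shallow white stoneware tray, 36 mm tall: open hull 100 (x) x 60 (y) x 30 mm, walls and floor 5 mm, on a foot 86 x 46 x 6 mm that drops into the mouth of the box below, so that the hull rests on that rim and each tray adds 30 mm to the stack. Its mouth is like the base box's. Origin: centre of the foot's underside. About 150 g. One to three trays are present; the rest are absent.
- tray2: Stackable shallow white stoneware tray, 36 mm tall: open hull 100 (x) x 60 (y) x 30 mm, walls and floor 5 mm, on a foot 86 x 46 x 6 mm that drops into the mouth of the box below, so that the hull rests on that rim and each tray adds 30 mm to the stack. Its mouth is like the base box's. Origin: centre of the foot's underside. About 150 g. One to three trays are present; the rest are absent.
- tray3: Stackable shallow white stoneware tray, 36 mm tall: open hull 100 (x) x 60 (y) x 30 mm, walls and floor 5 mm, on a foot 86 x 46 x 6 mm that drops into the mouth of the box below, so that the hull rests on that rim and each tray adds 30 mm to the stack. Its mouth is like the base box's. Origin: centre of the foot's underside. About 150 g. One to three trays are present; the rest are absent.
- lid: The wooden lid: plate 100 (x) x 60 (y) x 10 mm on a foot 86 x 46 x 6 mm, with a dark bar handle on top 60 (x) x 16 (y) x 26 mm; 42 mm tall in all. Origin: centre of the foot's underside; the handle's top is 42 mm above it. About 120 g. It lies handle up.
- wheel_crest (a point): Top of the thumbwheel at mid-width, 72 mm above the table (fixed point). The wheel is a rubber cylinder, radius 32, width 28 mm, axle along the sealer's y, between two white cheeks (40 mm wide) whose tops lie 8 mm below the crest, so it cannot be pinched; a fingertip pressed lightly on the crest and drawn along the sealer's x rolls it by friction.
- wheel (a joint): Angle of the thumbwheel in rad: 0 with its white line exactly at the top beside the black index lines on the cheeks; grows as the top of the wheel moves along the sealer's +x (away from the robot). Starts at -2.2 to -0.9, so roll it away from the robot; stops at -2.6 and +1.0. Stiff (1.4 N at the rim); stays where it is left.
- tab (a joint): Position of the lock tab in m: 0 with its plate right over the button, 0.052 fully aside; grows along the sealer's +y. It slides with about 1.5 N of friction and stays where it is left.
- tab_fin (a point): Middle of the top edge of the tab's upright fin, 100 mm above the table; moves with the tab. The fin is 34 (sealer x) x 10 (sealer y) x 26 mm, standing in the middle of the tab's flat plate (70 x 44 x 6 mm, top 74.5 mm above the table).
- seal_button (a joint): Press depth of the sealer's round push button in m: 0 up, 0.006 fully down; sprung, needs about 5 N.
- button_top (a point): Centre of the top of the button when it is up (fixed point), 64 mm above the table; the button is 32 mm across. Two aluminium rails, at 29 to 35 mm either side of it along the sealer's x, rise to 68 mm. With the tab closed the plate covers it entirely.
- jar_a: Bystander: glass jar with white lid, 68 mm across, 110 mm tall, origin under its centre, standing to the right among the boxes. Leave alone.

How it is judged:
On the way, in this order (a step that is already met when the one before it is completed fails the run):
1. the base box stands in the pocket (horizontal distance between base_box and pocket below 0.005 m and angle between base_box's own z axis and vertical below 0.05 rad and angle between the x axis of base_box and the x axis of sealer, either way round below 0.09 rad and z of base_box in the frame of pocket below 0.003 m), for 0.2 s.
2. all trays and the lid are stacked squarely on it and the wheel's line is at the top (all of step 1 and horizontal distance between each of tray1, tray2, tray3, lid and pocket below 0.008 m and angle between each of tray1, tray2, tray3, lid's own z axis and vertical below 0.05 rad and angle between the x axis of each of tray1, tray2, tray3, lid and the x axis of sealer, either way round below 0.13 rad and z of each of tray1, tray2, tray3, lid in the frame of base_box above 0.05 m and z of lid in the frame of tray1 above 0.026 m and z of lid in the frame of tray2 above 0.026 m and z of lid in the frame of tray3 above 0.026 m and value of joint wheel between -0.17 and 0.17 rad), for 0.2 s.
3. the lock tab is slid clear of the button (value of joint tab above 0.042 m), for 0.1 s.
4. the button is pressed fully down (value of joint seal_button above 0.005 m and value of joint wheel between -0.17 and 0.17 rad), for 0.1 s.
5. the tab is back over the button (value of joint tab below 0.006 m and value of joint seal_button below 0.002 m), for 0.2 s.
At the end, for the whole second after the job is handed in: Base box seated in the pocket (5 mm, foot within 3 mm of the floor); each tray present and the topmost lid over the pocket (8 mm), level (0.05 rad), square (0.13 rad) and at rest; wheel within 0.17 rad of 0; tab within 6 mm of closed (all of step 2 and linear speed of each of base_box, tray1, tray2, tray3, lid below 0.02 m/s and value of joint tab below 0.006 m); the robot touches nothing.
It fails at once if the jar is pushed more than 30 mm or toppled (distance of jar_a from where it was at the start of the episode above 0.03 m or angle between jar_a's own z axis and vertical above 0.5 rad).
Of tray1, tray2, tray3 only 1 to 3 are there at a start; the rules pass over those that are not, and their reading is None.
At some moment in a run one of base_box, tray1, tray2, tray3, lid may be knocked a few centimetres aside while the robot is not near it.
It also fails if it takes over 210 s, if anything falls off the work surface, if the arm or the gripper's body presses on something with over 40 N, if the wrist force passes 120 N, or if a joint passes its speed limit or range.

### The arm

A 6-joint arm with a two-finger parallel gripper is mounted at the origin on the work surface. World frame = base frame: x ahead of the robot, y to its left, z up, the work surface at z = 0. Lengths are in m, angles in rad, forces in N, time in s.
With the tool pointing down it reaches from about 0.275 to 0.75 m from the base axis. Payload 10.2 kg.
Tool frame: the origin (TCP) lies at the centre of the arm's flange, where the gripper is bolted on; the fingertips stand env.tip_extent ahead of it and the grasp point (between the pads) lies 155 mm ahead of it (env.tip_extent is the distance from the TCP to the fingertips, in m); z points along the fingers, y is the line along which they close (so a half turn about z gives the same grasp; the last joint's range is limited). The gripper opens to 85 mm and grips with 20 to 120 N. Pads are 22 mm wide; open, the fingers measure 114 mm over their backs; the gripper's body (76 mm by 85 mm) begins 54 mm behind the grasp point. The pads swing forward as they close: fully open they stand 13 mm farther back than shut.
Start: joints at [-1.477, 0.313, 1.498, -0, 1.331, -0.223], TCP at [0.164, -0.499, 0.405] pointing down, gripper open.
Joint ranges: [-2.94, 2.94], [-0.97, 2.17], [0.19, 2.56], [-1.23, 4.37], [0.02, 3.11], [-2.88, 2.88]. Speed limits (rad/s): [2.39, 2.39, 3.01, 3.14, 3.14, 3.14].

### API

Orientations are given as a unit quaternion [x, y, z, w].
In Python, from bench import env, vision, job, finder, monitor gives the robot as it stands. Calls block until the motion is done:
- env.reach(position, orientation): joint-space move of the TCP to a pose.
- env.movel(position, velocity=0.15, frame=None, guard=None): straight line of the TCP; frame=None keeps the orientation; velocity is the mean speed in m/s. With guard (N) it stops when the force on the tool has changed by that much, and returns True; else False.
- env.set_joints(angles): joint-space move.
- env.release() and env.close_gripper(effort=None): open the fingers fully, or close them until they stop; effort is the grip in N (None keeps the last).
- env.hold(seconds).
- env.ik(position, orientation): joint angles nearest the present ones, or None.
- vision.grab_frame(name): name is "scene" or "top"; returns a dict with "frame" (384x512x3 uint8, red, green, blue), "range_z" (384x512 float32, m along the optical axis (not along the pixel's ray), 0 where there is no reading), "mtx" (3x3 intrinsics, pixels), "view" (4x4, takes a point from world to camera coordinates). Camera axes: x right, y down, z forward; pixel columns grow to the right and rows downward; lengths in m; the calibration is good to about 2 mm. A picture is of the moment at which its call begins.
A pose or a line that the arm cannot do raises env.MotionError and nothing moves.
- job.hand_in(): hands the job in; it is judged then, once.
Trained networks look in the newest picture that a camera, given by its name, has taken for a name from the list of things; names that differ only in an ending like _2 or _b are one class to them, and where a whole thing is asked for, a point or a joint stands for the part that bears it (a point fixed in the world has none). Each returns a list of dicts, best first, with "p" (0 to 1); they miss things now and then, are a little off and sometimes report something else, mostly with a low value. They report only what shows in the picture. A call takes as long as a camera call.
- finder.masks_of(camera, query): "pixels" (384x512 bool, what is visible of it) and "location" ([row, column] in pixels, amid what is visible of it).
- finder.mark_of(camera, query): "location" ([row, column] in pixels: a listed point, or the origin of a listed thing).
Readings, each from a call of its own:
- monitor.get_clock(): time.
- monitor.get_joints(): joint angles.
- monitor.get_qvel(): joint speeds.
- monitor.get_joint_efforts(): joint torques, N m.
- monitor.get_position(): TCP position.
- monitor.get_ee_rot(): TCP orientation.
- monitor.get_contact_force(): force on the tool from outside, world axes, zero at the start.
- monitor.get_ft_torque(): the same for the moment, N m.
- monitor.get_finger_gap(): opening from 0.0 (shut) to 1.0 (fully open).
- monitor.get_gripper_force(): force on a finger pad.
Only numpy, scipy, OpenCV 4.12 (cv2) and the standard library are available. Lean on these libraries where they do the work, as an engineer would, in place of code of your own. Each camera call takes 0.05 s, during which the arm holds its last target. There are 200 camera calls.

## Working session

There is one attempt and no reset: what is moved stays moved. The work goes in short steps, each a Python script; the robot and the scene stay as the last script left them, time stands still between calls to the robot, and variables do not carry over. Pictures are saved under pics/ and viewed, at most 14 in all, crops included, and the job is handed in when it is done.

```bash
ls; mkdir -p pics
python3 - <<'E'
from bench import env, vision, job, finder, monitor
import cv2,numpy as np
for c in("scene","top"):
    f=vision.grab_frame(c)
    cv2.imwrite(f"pics/{c}0.png",f["frame"][:,:,::-1])
    print(c,f["mtx"].tolist(),np.round(f["view"],3).tolist())
    for q in["sealer","base_box","tray1","lid","jar_a","wheel","tab","pocket","wheel_crest","tab_fin","button_top"]:
        try:
            for m in finder.mark_of(c,q)[:4]: print(q,round(m["p"],2),np.round(m["location"]))
        except Exception as e: print(q,e)
print(env.tip_extent,monitor.get_clock())
E
```

```text
bench.py
pics
scene [[362.6625985379374, 0.0, 255.24638689597455], [0.0, 362.6625985379374, 192.6307561276816], [0.0, 0.0, 1.0]] [[-0.24, 0.971, -0.013, 0.184], [0.663, 0.154, -0.733, -0.275], [-0.709, -0.185, -0.68, 1.258], [0.0, 0.0, 0.0, 1.0]]
sealer 0.88 [253. 362.]
sealer 0.68 [248. 318.]
base_box 0.8 [188. 144.]
tray1 0.95 [204. 253.]
lid 0.81 [250. 238.]
jar_a 0.65 [247. 362.]
jar_a 0.64 [210. 401.]
jar_a 0.61 [219. 124.]
wheel it knows: base_box, button_top, jar, lid, pocket, sealer, tab_fin, tray, wheel_crest
tab it knows: base_box, button_top, jar, lid, pocket, sealer, tab_fin, tray, wheel_crest
pocket 0.71 [251. 318.]
wheel_crest 0.82 [209. 402.]
tab_fin 0.69 [248. 362.]
tab_fin 0.57 [240. 411.]
button_top 0.8 [251. 403.]
top [[400.1347443569832, 0.0, 260.11569590942133], [0.0, 400.1347443569832, 183.0566589902965], [0.0, 0.0, 1.0]] [[-0.024, -1.0, -0.007, -0.018], [-0.994, 0.024, -0.105, 0.569], [0.105, 0.004, -0.994, 1.203], [0.0, 0.0, 0.0, 1.0]]
sealer 0.73 [184. 186.]
base_box 0.94 [208. 378.]
tray1 0.66 [215. 273.]
lid 0.68 [164. 273.]
lid 0.67 [175. 215.]
jar_a 0.69 [168. 372.]
wheel it knows: base_box, button_top, jar, lid, pocket, sealer, tab_fin, tray, wheel_crest
tab it knows: base_box, button_top, jar, lid, pocket, sealer, tab_fin, tray, wheel_crest
pocket 0.6 [177. 216.]
wheel_crest 0.74 [212. 158.]
wheel_crest 0.3 [210. 376.]
tab_fin 0.7 [173. 157.]
button_top 0.88 [171. 162.]
0.1734 1.0
```

View pics/scene0.png

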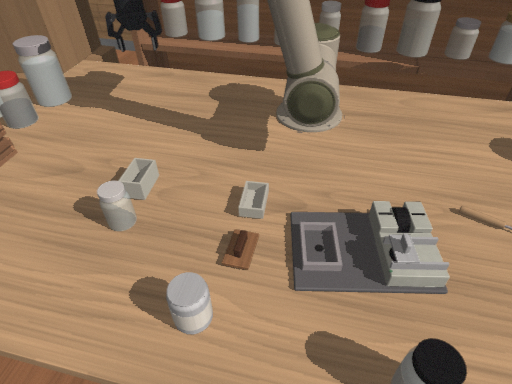

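View pics/top0.png

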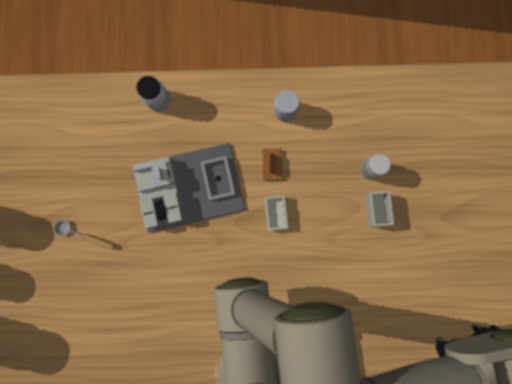

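Both views show the same layout. In the top picture the base box is at (208,378) with the jar behind it at (166,377). A single tray is at (212,277), the lid at (164,273), and the rotated sealer has its pocket at (177,218), wheel at (210,159) and tab at (173,159). Next I'll measure these with masks and depth.

```bash
cat > h.py <<'E'
from bench import env, vision, job, finder, monitor
import cv2, numpy as np
from scipy.spatial.transform import Rotation as R
def cloud(f):
    z=f["range_z"]; v,u=np.mgrid[:z.shape[0],:z.shape[1]]; K=f["mtx"]
    p=np.stack([(u-K[0,2])/K[0,0]*z,(v-K[1,2])/K[1,1]*z,z,np.ones_like(z)],-1)
    return (p@np.linalg.inv(f["view"]).T)[...,:3]
def proj(f,P):
    c=np.c_[P,np.ones(len(P))]@f["view"].T; q=c[:,:3]@f["mtx"].T
    return q[:,:2]/q[:,2:]
def ray(f,rc,h):
    """pixel [row,col] -> world point on plane z=h"""
    V=np.linalg.inv(f["view"]); d=V[:3,:3]@np.linalg.solve(f["mtx"],[rc[1],rc[0],1]); o=V[:3,3]
    return o+d*(h-o[2])/d[2]
def plane(f,c,h,s=0.1,ppm=2000):
    """image rectified on plane z=h around c: col ~ -y, row ~ -x, ppm px per m"""
    n=int(2*s*ppm); q=np.float32([[0,0],[n,0],[n,n],[0,n]])
    W=np.array([[c[0]+s,c[1]+s,h],[c[0]+s,c[1]-s,h],[c[0]-s,c[1]-s,h],[c[0]-s,c[1]+s,h]])
    H=cv2.getPerspectiveTransform(np.float32(proj(f,W)),q)
    return cv2.warpPerspective(f["frame"],H,(n,n),flags=cv2.INTER_CUBIC)
E
python3 - <<'E'
from h import *
for c in("scene","top"):
    f=vision.grab_frame(c); X=cloud(f)
    for q,h in[("base_box",.061),("tray1",.036),("lid",.016),("pocket",.032),("jar",.11),("sealer",.012)]:
        for m in finder.masks_of(c,q)[:2]:
            P=X[m["pixels"]]; z=P[:,2]; S=P[abs(z-h)<.005]
            if len(S)<5: print(c,q,m["p"],"few",m["location"]);continue
            r=cv2.minAreaRect(np.float32(S[:,:2]*1000)); 
            print(c,q,round(m["p"],2),len(P),len(S),"zpct",np.round(np.percentile(z,[2,50,98])*1000),"mean",np.round(S.mean(0)*1000,1),"rect",np.round(r[0],1),np.round(r[1],1),round(r[2],1))
    for q,h in[("wheel_crest",.072),("tab_fin",.1),("pocket",.012),("base_box",0),("tray1",0),("lid",0)]:
        for m in finder.mark_of(c,q)[:1]: print(c,q,round(m["p"],2),np.round(ray(f,m["location"],h)*1000,1))
f=vision.grab_frame("top")
A=[plane(f,(x,y),h,.1,1900) for x,y,h in[(.5,-.32,.061)]]
E
```

```text
scene base_box 0.65 1138 235 zpct [ 7. 39. 61.] mean [ 483.9 -386.    59.3] rect [ 481.7 -387.4] [102.9  62. ] 4.2
scene tray1 0.78 896 216 zpct [ 6. 17. 37.] mean [480.3 -73.6  34.7] rect [478.1 -74.2] [104.1  60.1] 4.6
scene lid 0.59 1034 733 zpct [-0. 15. 42.] mean [639.1 -64.9  15. ] rect [630.2 -66.7] [102.2  60.6] 0.3
scene pocket 0.9 12152 890 zpct [ 8. 13. 75.] mean [599.3 160.5  31.2] rect [568.5 201. ] [197.1 281.5] 12.2
scene sealer 0.73 12424 6240 zpct [ 5. 13. 75.] mean [594.3 154.4  11.2] rect [565.3 194.7] [222.2 308.8] 12.0
scene sealer 0.23 1425 83 zpct [  3.  77. 111.] mean [ 626.2 -357.9   12.1] rect [ 587.4 -367.3] [109.7  50.8] 1.4
scene wheel_crest 0.95 [495.9 270.7  72. ]
scene pocket 0.8 [598.6 101.3  12. ]
scene base_box 0.82 [ 481.3 -392.1    0. ]
scene tray1 0.89 [475.6 -73.8   0. ]
scene lid 0.93 [628.5 -74.8   0. ]
top base_box 0.74 867 190 zpct [ 0. 19. 64.] mean [ 480.5 -391.6   60.6] rect [ 480.3 -391.1] [99.4 61.9] 3.5
top base_box 0.24 221 78 zpct [47. 66. 75.] mean [490.6 265.3  61.6] rect [490.4 267.8] [56.  30.9] 10.0
top tray1 0.72 665 144 zpct [-2. 11. 39.] mean [472.4 -78.1  35.6] rect [476.  -78.6] [99.1 59.9] 4.8
top lid 0.75 622 469 zpct [ 9. 16. 44.] mean [627.8 -70.5  15.6] rect [628.2 -72. ] [59.5 98.8] 88.6
top pocket 0.65 6804 372 zpct [ 7. 14. 76.] mean [580.6 119.8  31.5] rect [561.9 191.8] [193.6 273.6] 11.8
top jar 0.97 586 325 zpct [  5. 107. 114.] mean [ 606.2 -379.2  109.8] rect [ 606.6 -379.5] [57.2 58.1] 17.1
top sealer 0.9 7073 3797 zpct [ 5. 14. 75.] mean [566.8 140.7  11.4] rect [563.1 189.3] [219.7 307.2] 12.0
top wheel_crest 0.61 [489.2 270.5  72. ]
top tab_fin 0.76 [599.3 263.  100. ]
top pocket 0.7 [590.6 102.5  12. ]
top base_box 0.96 [ 477.9 -393.2    0. ]
top tray1 0.37 [634.3 -77.4   0. ]
top lid 0.75 [624.2 -70.8   0. ]
```

```bash
cat >> h.py <<'E'
def quat(yaw):
    """tool down, closing axis y at yaw+90deg; half-turn twin chosen by the smaller wrist angle"""
    y=np.array([-np.sin(yaw),np.cos(yaw),0]); z=np.array([0,0,-1.])
    return R.from_matrix(np.c_[np.cross(y,z),y,z]).as_quat()
def orient(p,yaw):
    best=[(abs(q[5]),a) for a in(yaw,yaw+np.pi) for q in[env.ik(p,quat(a))] if q is not None]
    return quat(min(best)[1])
def tcp(x,y,z): return [x,y,z+.155]      # z = height of the grasp point
def rect(S): return cv2.minAreaRect(np.float32(S[:,:2]*1000))
SEAL=np.array([.5642,.192]); YAW=np.radians(12)
def ringfit(P,h,yaw0,a,b,w):
    """fit centre+yaw of a rectangular ring (outer a x b, wall w) to points near height h"""
    from scipy.optimize import minimize
    S=P[abs(P[:,2]-h)<.004][:,:2]
    def cost(t,S=S):
        c,s=np.cos(t[2]),np.sin(t[2]); d=S-t[:2]
        d=np.abs(np.c_[d@[c,s],d@[-s,c]])-np.array([a,b])/2+w/2   # signed to ring mid-line
        o=np.where((d>0).all(1),np.hypot(*np.maximum(d,0).T),np.abs(d.max(1)))
        return np.minimum(o,.01)**2
    t=np.r_[np.array(rect(S)[0])/1000,yaw0]
    r=minimize(lambda t:cost(t).sum()*1e4,t,method="Nelder-Mead",options=dict(xatol=1e-5,fatol=1e-6,initial_simplex=t+np.vstack([np.zeros(3),np.diag([.005,.005,.05])])))
    return r.x,len(S),np.sqrt(cost(r.x).mean())*1000
def near(X,c,r): return X[np.hypot(X[...,0]-c[0],X[...,1]-c[1])<r]
E
python3 - <<'E'
from h import *
for c in("scene","top"):
    X=cloud(vision.grab_frame(c))
    for n,ce,h,yaw,a,b,w in[("pocket",(.593,.103),.032,.21,.121,.081,.008),("base",(.481,-.389),.061,.07,.1,.06,.005),("tray",(.477,-.076),.036,.08,.1,.06,.005)]:
        t,k,e=ringfit(near(X,ce,.08),h,yaw,a,b,w); print(c,n,np.round(t*[1000,1000,57.3],1),k,round(e,2))
# pick base box
x,y,yaw=.481,-.3893,np.radians(3.9)
p=tcp(x,y,.16); o=orient(p,yaw); env.release(); env.reach(p,o)
env.movel(tcp(x,y,.045),.12); g=env.close_gripper(40); env.hold(.3)
print(monitor.get_finger_gap(),monitor.get_contact_force(),monitor.get_position(),monitor.get_clock())
env.movel(tcp(x,y,.18),.12)
print(monitor.get_finger_gap(),monitor.get_gripper_force(),monitor.get_contact_force())
E
```

```text
scene pocket [590.1 103.2  12. ] 561 2.6
scene base [ 481.9 -386.9    3.4] 201 2.05
scene tray [478.6 -74.    4.7] 218 1.87
top pocket [587.7  98.8  12.1] 294 2.39
top base [ 480.2 -391.6    3.7] 169 1.72
top tray [476.4 -78.6   4.7] 152 1.47
0.6977400115904329 [-1.00968485  1.43760323  6.39183353] [ 0.48110602 -0.38938202  0.20075308] 5.7417
0.6953492078906146 44.415534138679504 [ 1.71468148 -0.48757903 -2.50107199]
```

Run:
```python
from h import *
x,y,yaw=.589,.101,np.radians(12)
p=tcp(x,y,.11); o=orient(p,yaw); env.reach(tcp(x,y,.18),o); env.movel(p,.12); env.hold(.4)
print(np.array(monitor.get_position()))
for c in("scene","top"):
    f=vision.grab_frame(c); X=cloud(f); N=near(X,(x,y),.08)
    t,k,e=ringfit(N,.126,yaw,.1,.06,.005); print(c,np.round(t*[1000,1000,57.3],1),k,round(e,2))
    S=N[abs(N[:,2]-.126)<.004]; print(np.round(rect(S)[0],1),np.round(rect(S)[1:][0],1))
    if c=="scene":sc=f["frame"]
    else: tp=f["frame"]
im=np.hstack([cv2.resize(sc[150:310,260:420],(400,400)),cv2.resize(tp[110:250,140:280],(400,400))])
cv2.imwrite("pics/hover.png",im[:,:,::-1])
```

```text
[0.5890125  0.10100438 0.26524202]
scene [590.  102.1  11.5] 247 3.44
[605.5 108.8] [79.2 83.2]
top [561.3 120.3  12. ] 2 10.0
[561.3 120.3] [3.9 0. ]
```

View pics/hover.png

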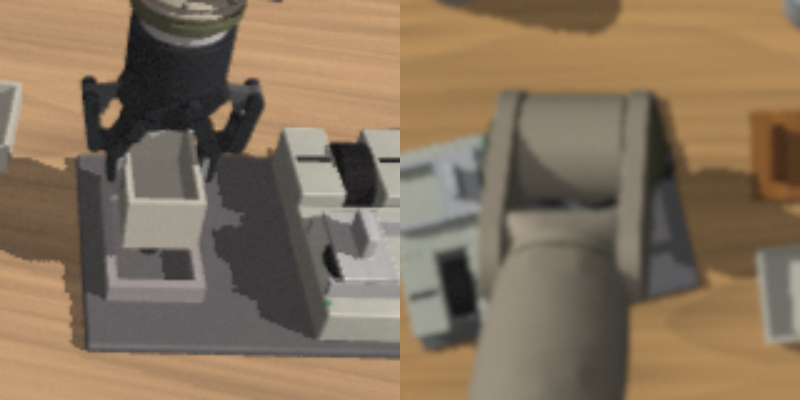

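The box hangs squarely over the pocket, with its front face at about (165,220) in the left crop and the pocket below it at (155,275). I'll compare the box front face with the pocket front wall in the scene camera's frame.

Run:
```python
from h import *
c,s=np.cos(YAW),np.sin(YAW)
for k in range(2):
    f=vision.grab_frame("scene"); N=near(cloud(f),(.589,.101),.12)
    d=N[:,:2]-[.589,.101]; L=np.c_[d@[c,s],d@[-s,c],N[:,2]]*1000
    for n,z0,z1,x0 in[("box",78,122,51),("pocket",16,29,61)]:
        S=L[(L[:,2]>z0)&(L[:,2]<z1)&(abs(L[:,0]-x0)<7)&(abs(L[:,1])<48)]
        rows=np.round(S[:,2]/3); ext=np.array([[S[rows==r,1].min(),S[rows==r,1].max()] for r in np.unique(rows) if (rows==r).sum()>8])
        print(n,len(S),"x face",np.round(np.median(S[:,0]),2),S[:,0].std().round(2),"y ext",np.median(ext,0).round(1),"mid",np.median(ext.mean(1)).round(2),np.mean(ext.mean(1)).round(2))
```

```text
box 449 x face 50.27 0.84 y ext [-28.9  29.7] mid 0.48 0.42
pocket 142 x face 61.03 0.82 y ext [-37.6  41.4] mid 2.16 2.32
box 450 x face 50.27 0.93 y ext [-28.4  29.7] mid 0.7 1.06
pocket 145 x face 60.93 0.94 y ext [-37.8  41.5] mid 2.02 1.24
```

Run:
```python
from h import *
c,s=np.cos(YAW),np.sin(YAW)
for dx,dy in[(.2,1.3),(.2,2.4),(.2,.2),(1.7,1.3),(-1.3,1.3),(1.7,2.4),(-1.3,.2),(1.7,.2),(-1.3,2.4)]:
    x,y=.589+(dx*c-dy*s)/1000,.101+(dx*s+dy*c)/1000
    env.movel(tcp(x,y,.082),.1)
    hit=env.movel(tcp(x,y,.0565),.03,guard=6)
    z=monitor.get_position()[2]-.155
    print(dx,dy,hit,round(z,4),np.round(monitor.get_contact_force(),1),np.round(monitor.get_ft_torque(),2),monitor.get_clock())
    if z<.06: break
```

```text
0.2 1.3 True 0.0578 [-0.7 -0.3  4.6] [-0.07 -0.   -0.03] 11.3667
```

```bash
cat >> h.py <<'E'
OFF={"scene":np.array([-.0012,-.0009,0]),"top":np.array([.0012,.0035,0])}   # camera -> robot, from seating the box
def ring(c,ce,h,yaw,a=.1,b=.06,w=.005):
    t,k,e=ringfit(near(cloud(vision.grab_frame(c)),ce,.08),h,yaw,a,b,w); print(c,np.round((t+OFF[c])*[1000,1000,57.3],1),k,round(e,2)); return t+OFF[c]
E
python3 - <<'E'
from h import *
env.release(); p=monitor.get_position(); env.movel([p[0],p[1],.155+.17],.2)
x,y=.4775,-.075
p=tcp(x,y,.12); env.reach(p,orient(p,np.radians(4.7)))
b=ring("scene",(.589,.102),.073,YAW)
N=near(cloud(vision.grab_frame("scene")),(.589,.102),.03); print("floor z",np.median(N[:,2]))
ring("scene",(.4775,-.075),.036,.08)
env.movel(tcp(x,y,.028),.12); env.close_gripper(40); env.hold(.2); env.movel(tcp(x,y,.2),.15)
print(monitor.get_finger_gap(),monitor.get_clock())
x,y=.5889,.1023
p=tcp(x,y,.2); env.reach(p,orient(p,YAW)); env.movel(tcp(x,y,.125),.12); env.hold(.3)
# relative check: tray front face vs box front face
c,s=np.cos(YAW),np.sin(YAW)
f=vision.grab_frame("scene"); cv2.imwrite("pics/tray.png",cv2.resize(f["frame"][150:310,260:420],(480,480))[:,:,::-1])
N=near(cloud(f),(x,y),.12); d=N[:,:2]-[x,y]; L=np.c_[d@[c,s],d@[-s,c],N[:,2]]*1000
for n,z0,z1 in[("tray",106,130),("base",40,69)]:
    S=L[(L[:,2]>z0)&(L[:,2]<z1)&(abs(L[:,0]-51)<6)&(abs(L[:,1])<48)]
    rows=np.round(S[:,2]/3); ext=np.array([[S[rows==r,1].min(),S[rows==r,1].max()] for r in np.unique(rows) if (rows==r).sum()>8])
    print(n,len(S),np.round(np.median(S[:,0]),2),"mid",np.median(ext.mean(1)).round(2),np.median(ext,0).round(1))
print(monitor.get_clock())
E
```

```text
scene [588.2 102.3  11.7] 319 1.77
floor z 0.022820557441924683
scene [477.3 -74.8   4.2] 208 1.86
0.6948770474328831 16.2583
tray 260 49.79 mid 0.54 [-28.9  29.9]
base 254 49.83 mid 0.46 [-28.7  29.8]
18.2333
```

View pics/tray.png

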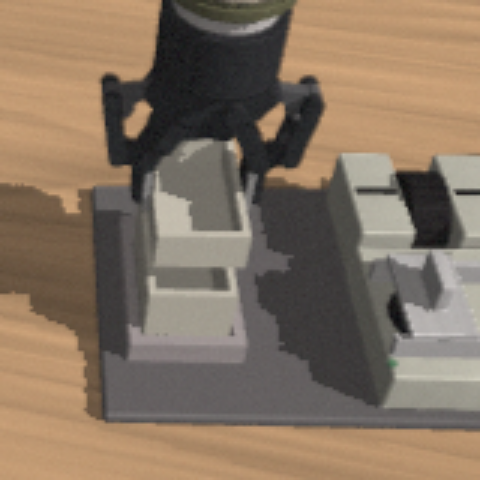

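The base box is seated (its inner floor reads 23 mm, as it should) and the tray hangs aligned above it to within about 0.1 mm. Next I lower the tray, then pick up the lid.

Run:
```python
from h import *
x,y=.5889,.1023
c,s=np.cos(YAW),np.sin(YAW)
for dx,dy in[(0,0),(1.5,0),(-1.5,0),(0,1.5),(0,-1.5)]:
    X,Y=x+(dx*c-dy*s)/1000,y+(dx*s+dy*c)/1000
    env.movel(tcp(X,Y,.105),.1)
    hit=env.movel(tcp(X,Y,.0945),.03,guard=5); z=monitor.get_position()[2]-.155
    print(dx,dy,hit,round(z,4),np.round(monitor.get_contact_force(),1))
    if z<.0975: break
else: raise SystemExit
env.release(); env.movel(tcp(X,Y,.18),.2)
p=tcp(.63,-.07,.14); env.reach(p,orient(p,np.radians(0)))
ring("scene",(.589,.102),.103,YAW); 
for cam in("scene","top"):
    X=cloud(vision.grab_frame(cam)); N=near(X,(.63,-.07),.08)
    for h in(.016,.042):
        S=N[abs(N[:,2]-h)<.004]; 
        if len(S)>3: r=rect(S); print(cam,h,len(S),np.round(np.array(r[0])+OFF[cam][:2]*1000,1),np.round(r[1],1),round(r[2],1))
print(monitor.get_clock())
```

```text
0 0 True 0.0958 [-1.3 -0.2  3.6]
scene [588.2 102.1  12.1] 339 1.78
scene 0.016 722 [629.8 -67.6] [100.8  60.2] 0.1
scene 0.042 150 [629.8 -67.8] [57.5 16.1] 0.3
top 0.016 26 [630.7 -66.7] [58.3 10.7] 79.0
20.8083
```

Run:
```python
from h import *
x,y=.6294,-.0679
p=tcp(x,y,.1); env.movel(p,.15,frame=None); env.reach(p,orient(p,np.radians(-.3)))
print(env.movel(tcp(x,y,.037),.1,guard=8)); env.close_gripper(30); env.hold(.2); env.movel(tcp(x,y,.24),.15)
print(monitor.get_finger_gap())
x,y=.5889,.1023
p=tcp(x,y,.24); env.reach(p,orient(p,YAW)); env.movel(tcp(x,y,.155),.12); env.hold(.3)
c,s=np.cos(YAW),np.sin(YAW)
f=vision.grab_frame("scene"); cv2.imwrite("pics/lid.png",cv2.resize(f["frame"][130:290,260:420],(480,480))[:,:,::-1])
N=near(cloud(f),(x,y),.12); d=N[:,:2]-[x,y]; L=np.c_[d@[c,s],d@[-s,c],N[:,2]]*1000
for n,z0,z1,a in[("lid",125,133,.8),("tray",78,99,.8)]:
    S=L[(L[:,2]>z0)&(L[:,2]<z1)&(abs(L[:,0]-51)<6)&(abs(L[:,1])<48)]
    rows=np.round(S[:,2]/3); ext=np.array([[S[rows==r,1].min(),S[rows==r,1].max()] for r in np.unique(rows) if (rows==r).sum()>8])
    print(n,len(S),np.round(np.median(S[:,0]),2),"mid",np.median(ext.mean(1)).round(2),np.median(ext,0).round(1))
S=L[(abs(L[:,2]-134)<4)&(abs(L[:,1])<45)]; r=cv2.minAreaRect(np.float32(S[:,:2])); print(r)
print(monitor.get_clock())
```

```text
False
0.18211949096103128
lid 122 50.43 mid 0.71 [-28.9  29.2]
tray 201 49.86 mid 0.58 [-28.6  29.2]
((3.797588348388672, 0.3551959991455078), (96.31619262695312, 60.16603469848633), 1.238000512123108)
26.5333
```

View pics/lid.png

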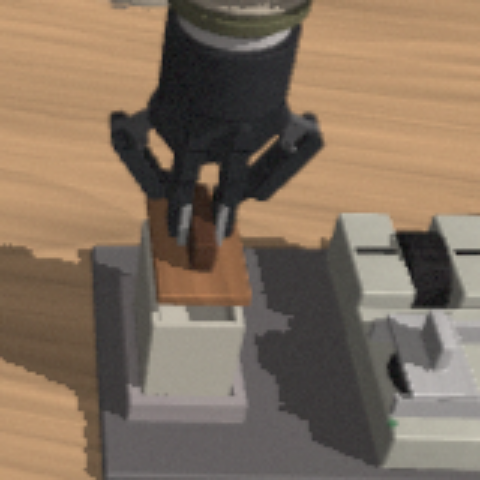

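The lid hangs over the tray, aligned to about 0.6 mm; it sits at (200,260) in the crop. I'll lower and release it, then measure the control box.

Run:
```python
from h import *
c,s=np.cos(YAW),np.sin(YAW)
for dx,dy in[(-.5,-.1),(1,0),(-1.5,0),(0,1.5),(0,-1.5)]:
    X,Y=.5889+(dx*c-dy*s)/1000,.1023+(dx*s+dy*c)/1000
    env.movel(tcp(X,Y,.144),.1)
    hit=env.movel(tcp(X,Y,.1335),.03,guard=4); z=monitor.get_position()[2]-.155
    print(dx,dy,hit,round(z,4),np.round(monitor.get_contact_force(),1))
    if z<.1365: break
else: raise SystemExit
env.release(); env.movel(tcp(X,Y,.22),.2)
p=tcp(.45,.1,.22); env.reach(p,orient(p,YAW)); env.hold(.2)
B=np.array([.5642,.1933])
out=[]
for cam in("scene","top"):
    f=vision.grab_frame(cam)
    X=cloud(f)+OFF[cam]; N=X.reshape(-1,3); N=N[np.hypot(*(N[:,:2]-B).T)<.2]
    d=N[:,:2]-B; L=np.c_[d@[c,s],d@[-s,c],N[:,2]]*1000
    def show(n,S): 
        if len(S)>4: r=cv2.minAreaRect(np.float32(S[:,:2])); print(cam,n,len(S),"lo",S[:,:2].min(0).round(1),"hi",S[:,:2].max(0).round(1),"med",np.median(S,0).round(1))
    W=L[(L[:,1]>40)]
    show("plate",L[abs(L[:,2]-12)<3])
    show("cheek",W[(abs(W[:,2]-64)<2.5)&(W[:,0]<0)]); show("wheel",W[(W[:,2]>68)&(W[:,0]<0)])
    show("tabplate",W[(abs(W[:,2]-74.5)<3)&(W[:,0]>0)]); show("fin",W[(W[:,2]>95)&(W[:,0]>0)]); show("rails",W[(abs(W[:,2]-68)<2)&(W[:,0]>0)])
    for q,h in[("wheel_crest",.072),("tab_fin",.1),("button_top",.064)]:
        for m in finder.mark_of(cam,q)[:1]:
            P=ray(f,m["location"],h)+OFF[cam]; d=P[:2]-B; print(cam,q,round(m["p"],2),np.round([1000*d@[c,s],1000*d@[-s,c]],1))
    G=plane(f,(B+np.array([-.054*c-.085*s,-.054*s+.085*c]))-OFF[cam][:2],.072,.09,2200); out.append(G)
    S=L[(L[:,2]>136)]; show("lidtop",S)
ring("scene",(.589,.102),.103,YAW)
cv2.imwrite("pics/ctrl.png",np.hstack(out)[:,:,::-1]); print(monitor.get_clock())
```

```text
-0.5 -0.1 True 0.1341 [-0.2  0.2  4.2]
scene plate 4523 lo [-110.2 -153.8] hi [111.5 154.7] med [ 49.8 -22.2  11.2]
scene cheek 895 lo [-97.8  40.1] hi [-10.9 146.8] med [-50.3 100.2  63.2]
scene wheel 112 lo [-68.   75.7] hi [-39.  106.5] med [-52.2  91.4  70.4]
scene tabplate 467 lo [13.7 43.4] hi [86.3 88.1] med [59.9 59.7 73.7]
scene fin 82 lo [33.1 60. ] hi [67.2 70.3] med [51.3 64.5 99.1]
scene rails 163 lo [14.6 40.4] hi [ 86.6 145.9] med [ 79.8 109.5  67.2]
scene wheel_crest 0.6 [-56.7  87.4]
scene tab_fin 0.66 [54.3 66.7]
scene button_top 0.97 [48.7 65.1]
scene lidtop 8068 lo [-158.2 -141.7] hi [33.9  6.4] med [-101.4  -74.2  414. ]
top plate 1754 lo [-109.7 -153.9] hi [109.8 154.1] med [ 27.4 -38.1  11.6]
top cheek 300 lo [-96.5  40.3] hi [-12.7 146.2] med [-48.  122.6  63.8]
top wheel 50 lo [-91.5  83.2] hi [-25. 142.] med [-52.4  98.8  70.3]
top tabplate 226 lo [15.3 43.7] hi [ 84.9 126.1] med [45.3 61.5 73.9]
top fin 39 lo [34.5 60.7] hi [65.6 70.6] med [50.1 65.5 98.9]
top rails 64 lo [14.9 40.6] hi [ 86.2 146. ] med [ 44.  103.   67.8]
top wheel_crest 0.67 [-49.5 102.4]
top tab_fin 0.82 [54.  62.4]
top button_top 0.71 [42.5 69.1]
top lidtop 3505 lo [-199.8 -140.7] hi [35.7 10.8] med [-134.6  -58.7  494.6]
scene [590.6 100.9  12.6] 92 0.94
29.6917
```

View pics/ctrl.png

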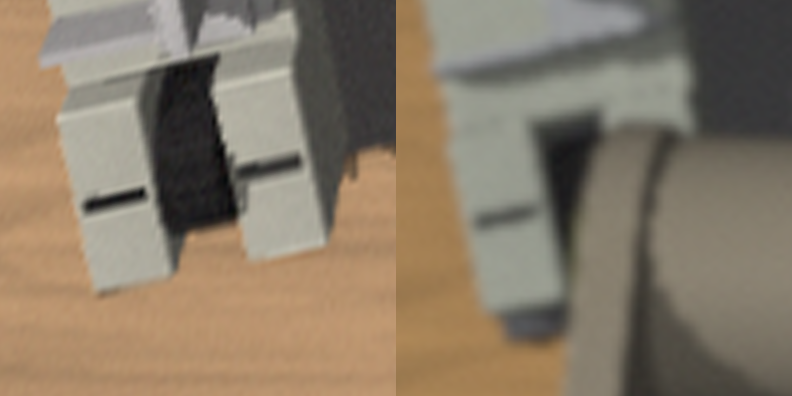

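The lid is seated (tool height 134.1 mm against 134 expected), and the sealer frame fits its plate to within 0.5 mm. The crop shows the dark wheel between the black index lines at about (115,200) and (270,165), with no white line visible yet. Next come short rolling strokes on the crest, with a check after each one.

```bash
cat >> h.py <<'E'
B=np.array([.5642,.1933]); C_,S_=np.cos(YAW),np.sin(YAW)
def sl(x,y,z): 
    """sealer-frame mm of the closed fingertips -> TCP position"""
    return [B[0]+(x*C_-y*S_)/1000,B[1]+(x*S_+y*C_)/1000,z/1000+env.tip_extent]
WX,WY=-54,93.3
def stroke(a,b,guard=6,extra=.3,v=.04):
    env.movel(sl(WX+a,WY,80),.1)
    hit=env.movel(sl(WX+a,WY,68),.015,guard=guard); z=(monitor.get_position()[2]-env.tip_extent)*1000
    print("touch",hit,round(z,2),np.round(monitor.get_contact_force(),1))
    if not hit: env.movel(sl(WX+a,WY,90),.1); return
    F=[]
    for t in np.linspace(a,b,5)[1:]:
        env.movel(sl(WX+t,WY,z-extra),v); F.append(np.round(monitor.get_contact_force(),1))
    print("force",np.array(F).tolist()); env.movel(sl(WX+b,WY,100),.15)
def wheelpic():
    f=vision.grab_frame("scene")
    ce=np.array(sl(WX,WY,0))[:2]-OFF["scene"][:2]
    G=plane(f,ce,.071,.06,2500); M=cv2.getRotationMatrix2D((150,150),-np.degrees(YAW),1)  # up = sealer +x
    return cv2.warpAffine(G,M,(300,300))
E
python3 - <<'E'
from h import *
env.close_gripper(30)
p=sl(WX-10,WY,150); env.reach(p,orient(p,YAW))
pics=[wheelpic()]
for k in range(2):
    stroke(-10,10); env.movel(sl(WX-40,WY,110),.2); pics.append(wheelpic())
cv2.imwrite("pics/w1.png",cv2.resize(np.hstack(pics),(780,260))[:,:,::-1]); print(monitor.get_clock())
E
```

```text
touch True 71.83 [-0.1 -0.7  6.2]
force [[0.5, -0.3, 5.6], [1.7, 0.2, 5.2], [2.2, -0.0, 6.2], [2.1, -1.0, 4.5]]
touch True 71.84 [-0.5 -0.4  6.1]
force [[2.3, 0.3, 5.1], [1.4, -0.0, 5.4], [2.1, -0.1, 5.3], [2.4, 0.7, 4.6]]
39.3
```

View pics/w1.png

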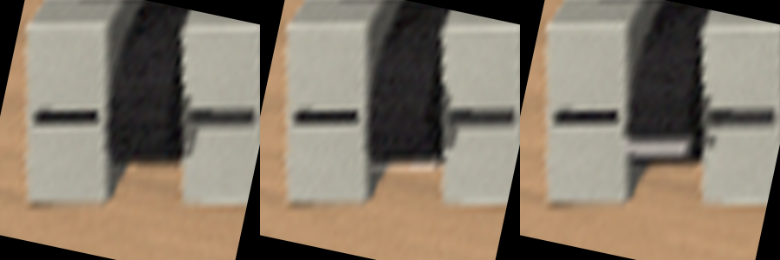

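The strokes roll the wheel: the white line has come up to row 148 of the third crop. A line at the top should appear near row 132 there, so it is at about -0.27 rad, and one stroke of about 9 mm should finish it.

Run:
```python
from h import *
stroke(-4.4,4.4,v=.02); env.movel(sl(WX-40,WY,110),.2)
f=vision.grab_frame("scene")
m=wheelpic(); cv2.imwrite("pics/w2.png",cv2.resize(m,(600,600))[:,:,::-1])
for th in(-.17,0,.17): # predicted row of the line in the 300 px picture
    P=np.array(sl(WX+32*np.sin(th),WY,0))-np.r_[OFF["scene"]]; P[2]=.040+.032*np.cos(th)
    V=np.linalg.inv(f["view"])[:3,3]; Q=P+(V-P)*(.071-P[2])/(V[2]-P[2]); d=Q[:2]+OFF["scene"][:2]-np.array(sl(WX,WY,0))[:2]
    print(th,"row(600)",300-5000*(d@[C_,S_]))
g=m.astype(int).sum(2)[100:190,130:205]; print((g.max(1)//3).tolist()); print(monitor.get_clock())
```

```text
touch True 71.97 [ 0.7 -0.1  4.7]
force [[0.2, 0.4, 4.6], [0.2, -0.2, 4.7], [-0.2, -0.1, 3.5], [0.5, -0.8, 4.6]]
-0.17 row(600) 329.73984903538644
0 row(600) 304.91510538073436
0.17 row(600) 275.5516321447268
[54, 54, 54, 54, 54, 54, 54, 54, 54, 53, 52, 51, 49, 47, 45, 44, 43, 42, 41, 39, 38, 37, 36, 35, 35, 35, 36, 36, 37, 39, 42, 47, 52, 58, 62, 67, 75, 86, 99, 114, 127, 140, 153, 165, 175, 185, 193, 200, 204, 206, 206, 204, 201, 194, 184, 173, 160, 147, 133, 118, 103, 88, 74, 61, 53, 45, 41, 39, 37, 35, 34, 33, 33, 33, 34, 35, 38, 40, 44, 46, 48, 49, 50, 52, 54, 60, 69, 79, 91, 103]
42.3583
```

View pics/w2.png

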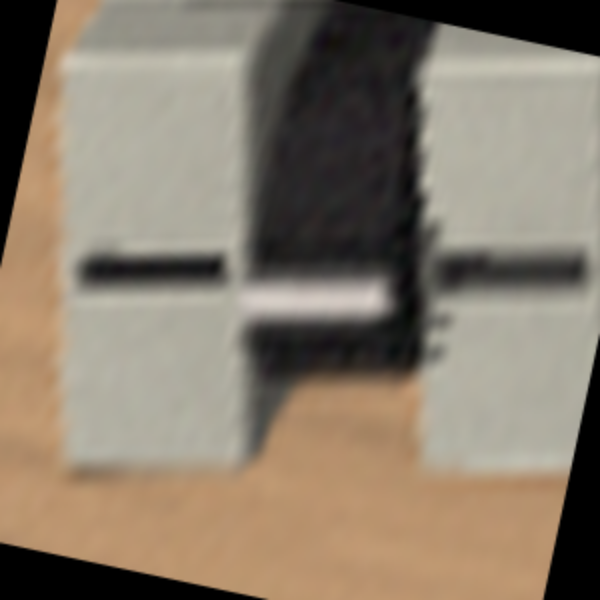

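The line is at about row 300, against 305–309 expected for zero, so the wheel is at roughly +0.04 rad, well inside the tolerance. Before touching the tab I'll check that the stack is undisturbed.

Run:
```python
from h import *
f=vision.grab_frame("scene"); cv2.imwrite("pics/s1.png",cv2.resize(f["frame"][60:340,70:480],(800,546))[:,:,::-1])
N=near(cloud(f)+OFF["scene"],(.589,.102),.08)
for n,h in(("lid plate",.113),("handle",.139)):
    r=rect(N[abs(N[:,2]-h)<.004]); print(n,np.round(r[0],1),np.round(r[1],1),round(r[2],1))
```

```text
lid plate [588.3 102.3] [103.5  60.3] 11.8
handle [589.1 102.5] [61.1 15.8] 11.9
```

View pics/s1.png

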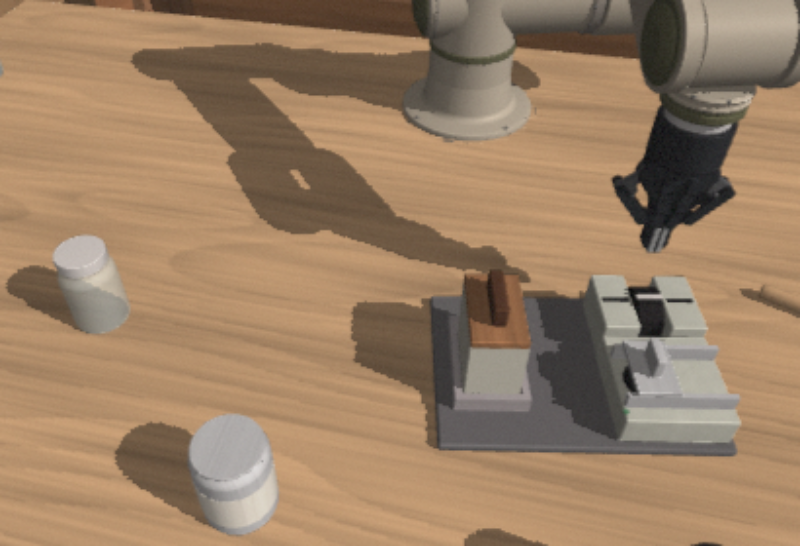

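The stack stands square at (495,340) with no tray left on the table, and the wheel line at (650,297) is level with the index lines. Next is the tab.

Run:
```python
from h import *
FX,FY=50.2,65.3; dz=(env.tip_extent-.155)*1000     # grasp point height = tip height + dz
g=lambda y,z:sl(FX,y,z-dz)
env.movel(sl(WX-40,WY,150),.15); env.movel(g(FY,170),.2); env.release()
print("down hit",env.movel(g(FY,96),.1,guard=10)); env.close_gripper(30); env.hold(.2)
print(monitor.get_finger_gap(),np.round(monitor.get_contact_force(),1))
print("stop",env.movel(g(FY+53,96),.05,guard=10),np.round(monitor.get_contact_force(),1),monitor.get_position(),g(FY+52,96))
env.release(); env.movel(g(FY+50,170),.2)
env.close_gripper(30)
env.movel(sl(FX,FY,150),.2); env.movel(sl(FX-70,FY-30,190),.2)
f=vision.grab_frame("scene"); cv2.imwrite("pics/tab.png",cv2.resize(f["frame"][190:310,350:470],(600,600))[:,:,::-1])
N=cloud(f).reshape(-1,3)+OFF["scene"]; d=N[:,:2]-B; L=np.c_[d@[C_,S_],d@[-S_,C_],N[:,2]]*1000
S=L[(abs(L[:,2]-99)<4)&(L[:,1]>40)&(L[:,1]<160)&(abs(L[:,0]-50)<30)]; print("fin",np.median(S,0).round(1),S[:,:2].min(0),S[:,:2].max(0))
S=L[(abs(L[:,2]-64)<2)&(abs(L[:,1]-65)<18)&(abs(L[:,0]-50)<20)]; print("button",len(S),np.median(S,0).round(1),S[:,:2].min(0),S[:,:2].max(0))
print(monitor.get_clock())
```

```text
down hit False
0.10975739794971927 [-1.4  3.1  2.7]
stop True [ 1.1 -0.7  3.9] [0.58878709 0.31905901 0.25118413] [np.float64(0.5889149682239139), np.float64(0.3184738804451269), 0.251]
fin [ 51.4 116.5  99. ] [ 33.41899598 112.11782072] [ 66.1726133  123.34996119]
button 124 [50.5 65.3 63. ] [34.56490914 50.15031563] [65.22943772 79.83712941]
50.2917
```

View pics/tab.png

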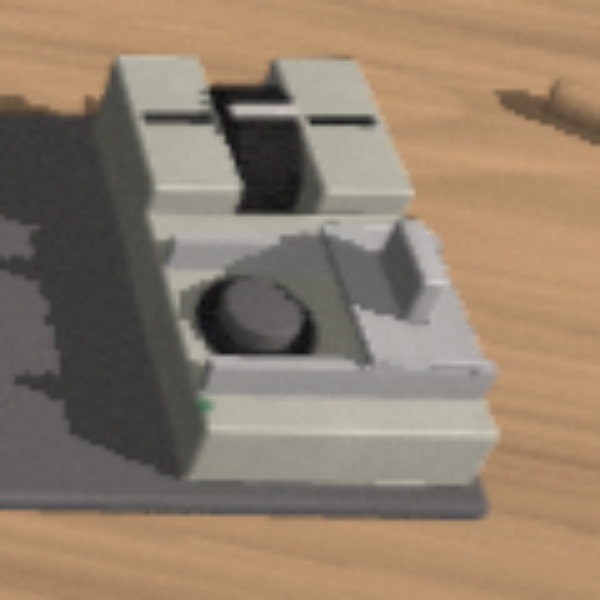

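The tab is fully aside, with its fin at (410,270), and the button at (260,310) is uncovered at the expected place. Now I press the button and then slide the tab back.

Run:
```python
from h import *
FX,FY=50.2,65.3; dz=(env.tip_extent-.155)*1000
g=lambda y,z:sl(FX,y,z-dz)
env.movel(sl(FX,FY,150),.2); env.movel(sl(FX,FY,67),.1)
print(env.movel(sl(FX,FY,56.5),.015,guard=22)); env.hold(.4)
print("tip z",round((monitor.get_position()[2]-env.tip_extent)*1000,2),np.round(monitor.get_contact_force(),1))
env.movel(sl(FX,FY,150),.15)
env.movel(g(FY+52,170),.2); env.release(); print(env.movel(g(FY+52,96),.1,guard=10)); env.close_gripper(30); env.hold(.2)
print(monitor.get_finger_gap())
print("stop",env.movel(g(FY-1.5,96),.05,guard=10),np.round(monitor.get_contact_force(),1),monitor.get_position(),g(FY,96))
env.release(); env.movel(g(FY,180),.15); env.movel(g(FY-30,260),.2); env.reach(sl(-150,40,240),monitor.get_ee_rot()); env.hold(.3)
f=vision.grab_frame("scene"); cv2.imwrite("pics/fin.png",cv2.resize(f["frame"][170:310,280:460],(720,560))[:,:,::-1])
N=cloud(f).reshape(-1,3)+OFF["scene"]; d=N[:,:2]-B; L=np.c_[d@[C_,S_],d@[-S_,C_],N[:,2]]*1000
S=L[(abs(L[:,2]-99)<4)&(L[:,1]>40)&(L[:,1]<160)&(abs(L[:,0]-50)<30)]; print("fin",np.median(S,0).round(1))
M=near(N,(.589,.102),.08); 
for h in(.113,.139): r=rect(M[abs(M[:,2]-h)<.004]); print(h,np.round(r[0],1),np.round(r[1],1),round(r[2],1))
print(monitor.get_clock())
```

```text
False
tip z 57.98 [-3.8 -1.1 11.4]
False
0.10848405222970572
stop True [0.1 1.1 3.1] [0.59966574 0.26787238 0.2511043 ] [np.float64(0.5997263761464374), np.float64(0.26761020520696904), 0.251]
fin [51.5 64.5 99. ]
0.113 [588.7 102.2] [101.4  60.4] 11.4
0.139 [589.  102.3] [61.9 15.7] 12.3
60.9833
```

View pics/fin.png

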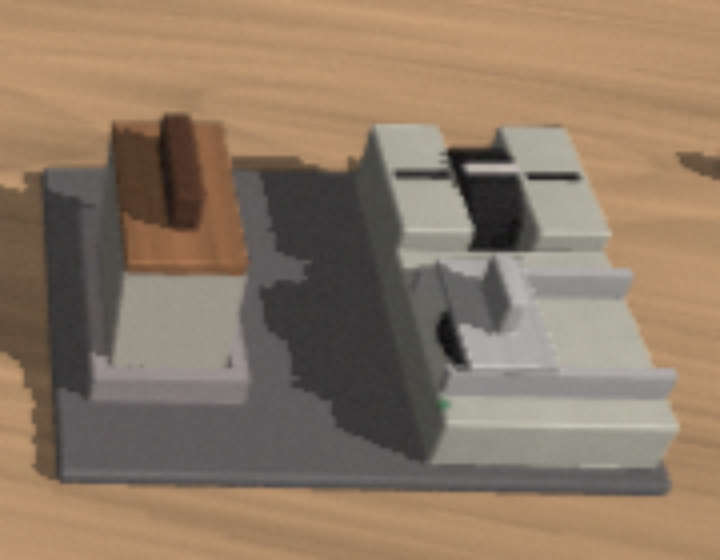

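The tab is back over the button with its fin at 64.5 mm, its starting reading. The button bottomed out at 58.0 mm, and the stack (180,250) and wheel line (490,168) are in place.

```bash
python3 -c "
from h import *
print(job.hand_in())"
```

```text
the job is handed in; nothing more can be done
None
```

I finished every step and handed the job in at about 61 s on the robot clock; no verdict was returned. By my last checks the base box, the one tray on the table and the lid stand square in the pocket, the wheel line is at the top, the button was pressed fully down, the tab is back over it, and the arm never went near the jar after lifting the base box away.

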